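Re-index the telescoping arm of a scanner reference ball

ROBOT

A 6-joint arm with a two-finger parallel gripper is mounted at the origin on the work surface. World frame = base frame: x ahead of the robot, y to its left, z up, the work surface at z = 0. Lengths are in mm, angles in rad, forces in N, time in s.
With the tool pointing down it reaches from about 275 to 1000 mm from the base axis. Payload 8.4 kg.
Tool frame: the origin (TCP) lies on the mounting face of the last link; the fingertips stand 173 mm ahead of it and the grasp point (between the pads) lies 155 mm ahead of it; z points along the fingers, y is the line along which they close (so a half turn about z gives the same grasp; the last joint's range is limited). The gripper opens to 85 mm and grips with 20 to 120 N. Pads are 22 mm wide; open, the fingers measure 114 mm over their backs; the gripper's body (76 mm by 85 mm) begins 54 mm behind the grasp point. The pads swing forward as they close: fully open they stand 13 mm farther back than shut.
Start: joints at [-1.165, 0.353, 1.633, -0, 1.155, -0.002], TCP at [247.868, -573.751, 404.681] pointing down, gripper open.
Joint ranges: [-2.63, 2.63], [-0.92, 2.1], [0.06, 2.66], [-1.3, 4.44], [0, 2.69], [-3.02, 3.02]. Speed limits (rad/s): [2.22, 2.22, 2.79, 3.14, 3.14, 3.14].

INTERFACE

Orientations are given as [roll, pitch, yaw] about the fixed x, y, z axes, in that order (R = Rz(yaw) Ry(pitch) Rx(roll)).
In Python, from rig import r gives the robot as it stands.
- The arm moves only by the tool apply_moves, never from a script. Its argument "deltas" is a list of rows, each an object with "claw": the gripper command: -1 is fully open, 1 is shut, values between are in proportion; "delta_pos": the shift along the tool's x, y, z in cm, a list of three; "yaw": the turn about the tool's z in rad. In form: [{"claw": claw, "delta_pos": [tx, ty, tz], "yaw": yaw}, ...]. A call has 1 to 8 rows; each row shifts and turns the commanded pose from where the row before left it, along the tool's axes as they then stand; what a row does not reach is not made up. A row lasts 1/8 s, in which the tool goes at most 62.5 mm and 10.7 degrees, less where a joint would pass 70% of its speed; a pose out of reach is approached as far as the arm can. A call with a gripper value outside its range is refused whole. The fingers move at their own pace and stop on an object; "grip_force" is the grip in N (left out, the last holds). Time passes only in rows, so rows that do not move let the fingers close. It gives the time, the measured TCP pose, the force, the opening and the grip force at its end, in the units of the state.
- r.sense(): the state, without advancing time (a new reading comes with each control period).
- r.grab_frame(name): name is "scene" or "top" or "wrist"; returns a dict with "img" (480x640x3 uint8, blue, green, red), "z_map" (480x640 float32, mm along the optical axis (not along the pixel's ray), 0 where there is no reading), "fx", "fy", "cx", "cy" (pixels), "dist" ([k1, k2, p1, p2, k3] as OpenCV has them; the pictures are not rectified), "eye" and "rotation" of the camera in the world; the wrist camera has in their place "T_tool_cam" (4x4, takes a point from camera to tool coordinates, whose origin is the TCP and whose axes are the flange's). Camera axes: x right, y up, looking along -z (the intrinsics and any distortion apply to the point x, -y, -z); pixel columns grow to the right and rows downward; lengths in mm; the calibration is good to about 2 mm. A picture is of the moment at which its call begins: read the wrist's pose just before it.
- r.sign_off(): hands the job in; it is judged then, once.
The state is a dict: "clock": time; "qpos": joint angles; "qvel": joint speeds; "joint_efforts": joint torques, N m; "eef_pos": TCP position; "tcp_rot": TCP orientation; "contact_force": force on the tool from outside, world axes, zero at the start; "wrist_torque": the same for the moment, N m; "opening": opening from 0.0 (shut) to 1.0 (fully open); "grasp_force": force on a finger pad.
Only numpy, scipy, OpenCV 4.12 (cv2) and the standard library are available. Lean on these libraries where they do the work, as an engineer would, in place of code of your own. Each camera call takes 0.05 s, during which the arm holds its last target. There are 200 camera calls.

TASK

The telescoping arm with the blue spring button holds a reference ball for the 3D scanner, and it has to be set to another length: press the blue button down, slide it along the slot to the hole that the yellow flag stands beside, and let it pop fully up there. Leave the arm with the orange button as it is.

Things in the scene. Friction and masses are not known exactly. Their poses are not given: they have to be found in the camera images.
- blue_cap (a point): Centre of the top of the blue button's upright round cap (24 mm across, 30 mm tall, below this point) on a 10 mm stem. Up: 110 mm above the table, cap underside 14 mm above the top of a square tube (40 x 200 mm, top at 66 mm). Room for fingers all round. z up, y along the tube to its white ball, x across. Starts up in the middle one of three holes 50 mm apart in y, joined by a slot for the stem.
- blue_button (a joint): How far the blue button is pressed, m: 0 fully up (locked in a hole), 0.013 fully down; spring 4 N at first, 9 N fully down. From 0.0085 it is free to slide along the slot, inner tube and ball with it (2 N), to end stops 54 mm either side of the middle hole. Let go within 4 mm of a hole's middle it pops up; between holes it stays caught at about 0.0085.
- yellow_flag: Yellow upright tab, 10 x 16 mm, 48 mm tall, fixed on the blue arm's base plate 32 mm to the +x side of the slot's midline, level with the hole to choose: one of the two end holes, 50 mm from the middle one along +y or -y. Top 58 mm above the table. Origin: centre of its foot, 10 mm above the table; axes as for blue_cap. A like white tab stands by the other end hole.
- orange_cap (a point): Centre of the top of the orange button's cap on a second arm, alike in shape and size, not to be pressed or moved. Axes as for blue_cap: y along its tube. The two arms lie side by side, about 180 mm apart in x, either one nearer the robot, each turned up to 9 degrees.

How it is judged:
By the outcome, as a careful person would: the job done as asked, in the order asked, and still so for the second after the job is handed in, with the robot touching nothing.
It also fails if it takes over 40 s, if anything falls off the work surface, if the arm or the gripper's body presses on something with over 40 N, if the wrist force passes 120 N, or if a joint passes its speed limit or range.

## Working session

There is one attempt and no reset: what is moved stays moved. The work goes in short steps, Python scripts to look and compute and a tool call to move; the robot and the scene stay as the last step left them, time stands still between calls to the robot, and variables do not carry over. Pictures are saved under pics/ and viewed, at most 10 in all, crops included, and the job is handed in when it is done.

Besides the shell and the picture viewer there is one more tool, called after "Call:" as name([rows], argument=value, ...), one row to a line, values as JSON. apply_moves: Moves the arm, as the interface text tells. Its arguments: {"type":"object","properties":{"deltas":{"type":"array"},"grip_force":{"type":"number"}},"required":["deltas"]}

```bash
mkdir -p pics; ls; cat > h.py <<'E'
import numpy as np, cv2
from scipy.spatial.transform import Rotation as R
from rig import r
def cam(name):
    s=r.sense(); f=r.grab_frame(name)
    if name=="wrist":
        T=np.eye(4); T[:3,:3]=R.from_euler('xyz',s['tcp_rot']).as_matrix(); T[:3,3]=s['eef_pos']
        T=T@np.array(f['T_tool_cam']); f['eye']=T[:3,3]; f['rotation']=T[:3,:3]
    f['K']=np.array([[f['fx'],0,f['cx']],[0,f['fy'],f['cy']],[0,0,1.]])
    f['eye']=np.array(f['eye']);f['rotation']=np.array(f['rotation'])
    return f
def plane(f,uv,z):
    p=cv2.undistortPoints(np.array(uv,float).reshape(-1,1,2),f['K'],np.array(f['dist'],float))[:,0]
    d=np.c_[p[:,0],-p[:,1],-np.ones(len(p))]@f['rotation'].T
    return f['eye']+d*((z-f['eye'][2])/d[:,2])[:,None]
def blobs(f,lo,hi,amin=30):
    h=cv2.cvtColor(f['img'],cv2.COLOR_BGR2HSV); m=cv2.inRange(h,lo,hi)
    n,l,st,c=cv2.connectedComponentsWithStats(m)
    return [(tuple(st[i]),c[i],l==i) for i in range(1,n) if st[i][4]>=amin]
C={'blue':((100,120,50),(130,255,255)),'orange':((5,130,80),(18,255,255)),'yellow':((22,120,80),(35,255,255))}
E
python3 - <<'E'
from h import *
for n in("scene","top"):
    f=cam(n); cv2.imwrite(f'pics/{n}0.png',f['img']); print(n,f['eye'].round())
    for c in C:
        for st,ce,m in blobs(f,*C[c]): print(c,st,ce.round(1),plane(f,ce,110 if c!='yellow' else 58).round(1))
print(r.sense())
E
```

```text
pics
scene [923. 364. 523.]Traceback (most recent call last):
  File "<stdin>", line 5, in <module>
  File "h.py", line 15, in plane
    return f['eye']+d*((z-f['eye'][2])/d[:,2])[:,None]
                                       ~^^^^^
IndexError: too many indices for array: array is 1-dimensional, but 2 were indexed
```

```bash
python3 - <<'E'
from h import *
f=cam("top"); print(f['rotation'],f['eye'],f['dist']); print(np.array(r.grab_frame("wrist")['T_tool_cam'])); print(f['K'])
E
```

```text
[ 2.14999884e-01  8.50906607e-04 -1.60257476e+00] [434.20889992 -38.20083236 711.58480057] [-0.02336028  0.          0.          0.          0.        ]
[[ 1.38785646e-04  9.57057721e-01  2.89897394e-01  7.49492171e+01]
 [ 9.99999973e-01 -1.86638232e-04  1.37420754e-04 -6.78460715e-01]
 [ 1.85625530e-04  2.89897367e-01 -9.57057721e-01  3.13690255e+01]
 [ 0.00000000e+00  0.00000000e+00  0.00000000e+00  1.00000000e+00]]
[[477.65129907   0.         325.58108353]
 [  0.         477.65129907 236.20337516]
 [  0.           0.           1.        ]]
```

View pics/scene0.png

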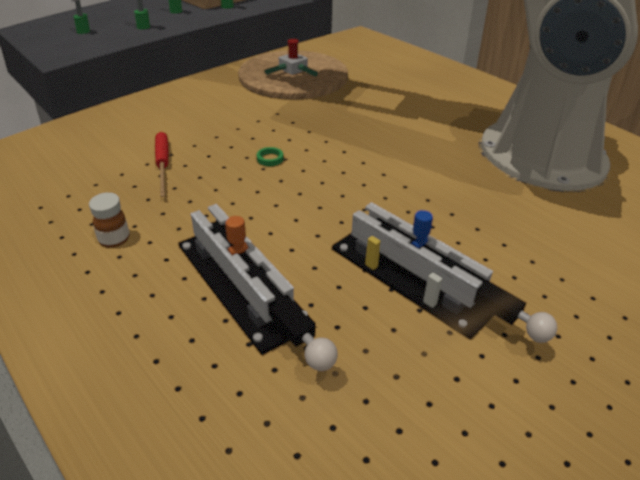

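The scene view shows the blue cap at (423,225) on the arm nearer the robot, with its ball at (541,326). The yellow flag at (373,252) is at the end away from the ball and the white tab at (433,290) at the ball end, so the target hole looks like the -y one.

```bash
sed -i "s/f\['rotation'\]=np.array(f\['rotation'\])/f['rotation']=np.array(f['rotation']) if np.size(f['rotation'])==9 else R.from_euler('xyz',f['rotation']).as_matrix()/" h.py
python3 - <<'E'
from h import *
for n in("scene","top"):
    f=cam(n); cv2.imwrite(f'pics/{n}1.png',f['img']); print(n,f['eye'].round())
    for c in C:
        for st,ce,m in blobs(f,*C[c]): print(c,st,ce.round(1),plane(f,ce,{'blue':100,'orange':100,'yellow':40}[c]).round(1))
s=r.sense();print({k:np.round(s[k],3) for k in s})
E
```

```text
scene [923. 364. 523.]
blue (np.int32(412), np.int32(211), np.int32(20), np.int32(37), np.int32(492)) [421.5 227.7] [[470.   62.4 100. ]]
orange (np.int32(334), np.int32(29), np.int32(22), np.int32(21), np.int32(111)) [344.   37.1] [[  64.8 -498.5  100. ]]
orange (np.int32(315), np.int32(35), np.int32(19), np.int32(9), np.int32(47)) [325.4  37.8] [[ 101.6 -521.1  100. ]]
orange (np.int32(301), np.int32(45), np.int32(19), np.int32(7), np.int32(36)) [310.6  48.5] [[ 172.3 -490.5  100. ]]
orange (np.int32(273), np.int32(46), np.int32(17), np.int32(8), np.int32(51)) [283.5  48.9] [[ 219.2 -525.4  100. ]]
orange (np.int32(191), np.int32(57), np.int32(447), np.int32(164), np.int32(10666)) [434.2 139. ] [[279.4 -69.3 100. ]]
orange (np.int32(353), np.int32(56), np.int32(10), np.int32(14), np.int32(32)) [358.1  61.6] [[ 145.6 -373.1  100. ]]
orange (np.int32(382), np.int32(59), np.int32(22), np.int32(10), np.int32(50)) [393.1  63.3] [[  94.8 -322.2  100. ]]
orange (np.int32(344), np.int32(63), np.int32(7), np.int32(18), np.int32(35)) [347.7  72.1] [[ 200.9 -346.9  100. ]]
orange (np.int32(40
[... 28230 characters left out ...]
(22), np.int32(288)) [518.3 342.8] [[ 423.1 -279.4  100. ]]
yellow (np.int32(286), np.int32(293), np.int32(14), np.int32(10), np.int32(114)) [293.  297.7] [[494.2   6.2  40. ]]
{'clock': np.float64(0.25), 'qpos': array([-1.165,  0.353,  1.634,  0.   ,  1.155, -0.002]), 'qvel': array([-0.   , -0.002, -0.002,  0.001, -0.   , -0.   ]), 'joint_efforts': array([-1.0000e-03, -6.0477e+01, -3.4189e+01, -0.0000e+00,  7.0000e-03,
        0.0000e+00]), 'eef_pos': array([ 247.843, -573.658,  404.345]), 'tcp_rot': array([-3.141, -0.   ,  0.408]), 'contact_force': array([-0.019,  0.877,  0.1  ]), 'wrist_torque': array([-0.003,  0.041, -0.045]), 'grasp_force': np.float64(0.0), 'opening': np.float64(1.005)}
```

View pics/top1.png

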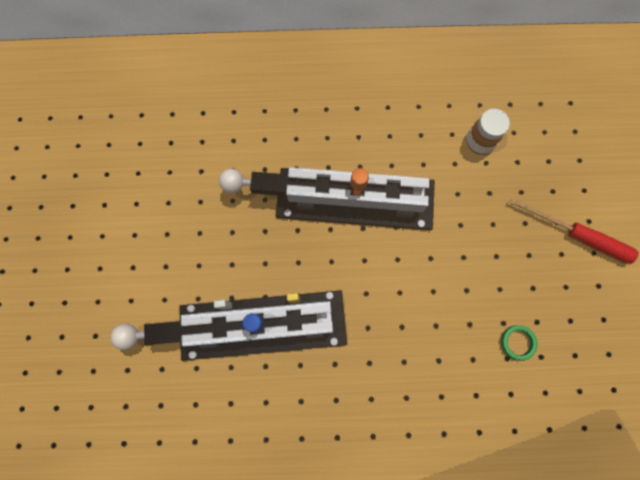

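The top view shows the blue cap at (252,322) and its ball on the left (+y) at (124,337). The yellow flag at (293,297) is beside the right-hand (-y) hole at (294,320), and the white tab at (221,303) is by the left hole.

```bash
python3 - <<'E'
from h import *
f=cam("top"); s=r.sense()
P=plane(f,[(294,320),(219,327)],66); d=P[1]-P[0]; print(P.round(1),np.linalg.norm(d),'axis ang from +y (ccw)',np.arctan2(-d[0],d[1]))
(st,ce,m),=blobs(f,*C['blue']); print(plane(f,ce,104).round(1))
a=np.arctan2(-d[0],d[1])
# desired tool yaw = a ; delta
yaw0=s['tcp_rot'][2]; print('world yaw now',yaw0,'tool yaw delta',yaw0-a)
c=plane(f,ce,104)[0]; T=R.from_euler('xyz',s['tcp_rot']).as_matrix()
print('tool delta cm',(T.T@(np.array([c[0],c[1],395])-s['eef_pos'])/10).round(2))
E
```

```text
[[462.2   3.6  66. ]
 [456.  103.6  66. ]] 100.19194978502831 axis ang from +y (ccw) 0.06130764334389278
[[459.1  53.8 104. ]]
world yaw now 0.4078046892924392 tool yaw delta 0.3464970459485464
tool delta cm [ 44.28 -49.23   0.97]
```

Call:
apply_moves([
  {"claw": -1, "delta_pos": [3.16, -3.52, 0], "yaw": 0},
  {"claw": -1, "delta_pos": [3.16, -3.52, 0], "yaw": 0},
  {"claw": -1, "delta_pos": [3.16, -3.52, 0], "yaw": 0},
  {"claw": -1, "delta_pos": [3.16, -3.52, 0], "yaw": 0},
  {"claw": -1, "delta_pos": [3.16, -3.52, 0], "yaw": 0},
  {"claw": -1, "delta_pos": [3.16, -3.52, 0], "yaw": 0},
  {"claw": -1, "delta_pos": [3.16, -3.52, 0], "yaw": 0},
  {"claw": -1, "delta_pos": [3.16, -3.52, 0.5], "yaw": 0},
])

```text
clock: 1.3
eef_pos: [368.6, -213.6, 400.1]
tcp_rot: [3.141, -0.001, 0.407]
contact_force: [1.1, 0.1, -0.2]
opening: 1.0
grasp_force: 0.0
```

Call:
apply_moves([
  {"claw": -1, "delta_pos": [3.16, -3.52, 0], "yaw": 0},
  {"claw": -1, "delta_pos": [3.16, -3.52, 0], "yaw": 0},
  {"claw": -1, "delta_pos": [3.16, -3.52, 0], "yaw": 0},
  {"claw": -1, "delta_pos": [3.16, -3.52, 0], "yaw": 0},
  {"claw": -1, "delta_pos": [3.16, -3.52, 0], "yaw": 0},
  {"claw": -1, "delta_pos": [3.16, -3.52, 0.5], "yaw": 0},
  {"claw": -1, "delta_pos": [0, 0, 0], "yaw": 0.17},
  {"claw": -1, "delta_pos": [0, 0, 0], "yaw": 0.176},
])

```text
clock: 2.3
eef_pos: [458.6, 54.9, 394.6]
tcp_rot: [3.142, 0.0, 0.058]
contact_force: [-0.1, -0.7, 0.7]
opening: 0.994
grasp_force: 0.0
```

Call:
apply_moves([
  {"claw": -0.2, "delta_pos": [0, 0, 0], "yaw": 0},
  {"claw": -0.2, "delta_pos": [0, 0, 0], "yaw": 0},
  {"claw": -0.2, "delta_pos": [0, 0, 0], "yaw": 0},
])

```text
clock: 2.68
eef_pos: [458.5, 53.9, 394.8]
tcp_rot: [-3.142, -0.0, 0.064]
contact_force: [-0.2, -0.2, 0.9]
opening: 0.596
grasp_force: 0.0
```

```bash
cat > look.py <<'E'
from h import *
import sys
zc=float(sys.argv[1]) if len(sys.argv)>1 else 110
s=r.sense(); f=cam("wrist"); cv2.imwrite(f"pics/w{s['clock']:.2f}.png",f['img'])
T=R.from_euler('xyz',s['tcp_rot']).as_matrix()
print('clk',s['clock'],'tcp',np.round(s['eef_pos'],1),np.round(s['tcp_rot'],4),'open',s['opening'],'F',np.round(s['contact_force'],1))
for c in('blue','yellow'):
    for st,ce,m in blobs(f,*C[c],200):
        z=f['z_map'][m]; z=z[z>0]
        print(c,[int(v) for v in st],ce.round(1))
        if c=='blue':
            # near-depth pixels = top face
            ys,xs=np.nonzero(m&(f['z_map']>0)&(f['z_map']<np.percentile(z,2)+8)); 
            P=f['z_map'][ys,xs]
            uv=cv2.undistortPoints(np.c_[xs,ys].astype(float).reshape(-1,1,2),f['K'],np.array(f['dist'],float))[:,0]
            W=np.c_[uv[:,0]*P,-uv[:,1]*P,-P]@f['rotation'].T+f['eye']
            top=np.percentile(W[:,2],98); k=W[:,2]>top-4
            (u,v),rad=cv2.minEnclosingCircle(np.c_[xs,ys][k].astype(np.float32))
            p=plane(f,[(u,v)],zc)[0]; print(' depth top z',top,'circle',u,v,rad,'-> centre',p.round(1))
            print(' tool offset mm',(T.T@(p-s['eef_pos'])).round(1))
        else:
            p=plane(f,[ce],45)[0]; print('  flag ~',p.round(1))
E
python3 look.py; ls pics
```

```text
clk 2.675 tcp [458.5  53.9 394.8] [-3.1415e+00 -1.0000e-04  6.3600e-02] open 0.596096133249039 F [-0.2 -0.2  0.9]
blue [302, 212, 30, 42, 948] [316.5 233.7]
 depth top z 110.6706359099171 circle 316.8830871582031 239.29733276367188 15.01026439666748 -> centre [460.6  54.6 110. ]
 tool offset mm [  2.   -0.5 284.8]
yellow [213, 101, 72, 8, 202] [248.9 105.1]
  flag ~ [558.7 119.7  45. ]
yellow [198, 108, 105, 9, 265] [249.3 111.8]
  flag ~ [553.2 119.3  45. ]
yellow [81, 117, 210, 15, 700] [172.7 122.9]
  flag ~ [540.6 187.1  45. ]
yellow [420, 128, 118, 23, 843] [487.4 139.8]
  flag ~ [544.5 -93.4  45. ]
yellow [78, 131, 140, 33, 1813] [156.5 146.7]
  flag ~ [519.3 202.8  45. ]
yellow [139, 165, 67, 13, 298] [175.  171.2]
  flag ~ [498.3 186.6  45. ]
yellow [358, 178, 25, 18, 357] [370.4 186.2]
  flag ~ [495.5   7.7  45. ]
scene0.png
scene1.png
top1.png
w2.67.png
```

View pics/w2.67.png

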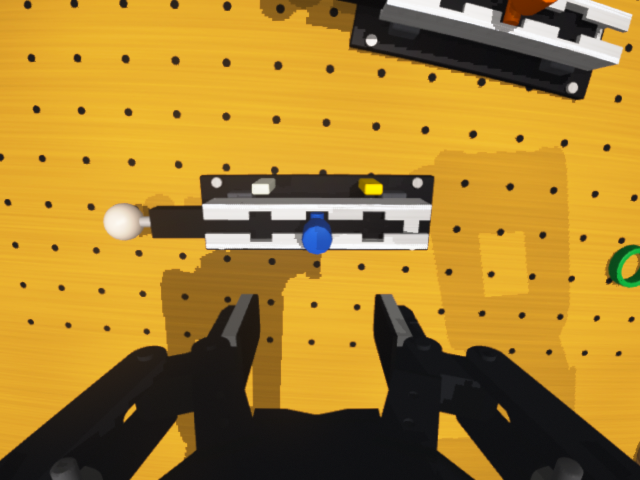

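The wrist view shows the tube lying level across the picture, with the blue cap at (316,240). The yellow flag at (370,188) is to the right (tool +y) and the fingers straddle the cap in column.

Call:
apply_moves([
  {"claw": -0.2, "delta_pos": [0.2, -0.05, 3], "yaw": 0},
  {"claw": -0.2, "delta_pos": [0, 0, 4], "yaw": 0},
  {"claw": -0.2, "delta_pos": [0, 0, 4], "yaw": 0},
  {"claw": -0.2, "delta_pos": [0, 0, 2], "yaw": 0},
  {"claw": -0.2, "delta_pos": [0, 0, 0.9], "yaw": 0},
  {"claw": -0.2, "delta_pos": [0, 0, 0], "yaw": 0},
], grip_force=30)

```text
clock: 3.48
eef_pos: [460.6, 54.7, 255.6]
tcp_rot: [3.142, 0.0, 0.062]
contact_force: [0.4, -0.2, 0.7]
opening: 0.599
grasp_force: 0.0
```

Call:
apply_moves([
  {"claw": 0.2, "delta_pos": [0, 0, 0], "yaw": 0},
  {"claw": 0.35, "delta_pos": [0, 0, 0], "yaw": 0},
  {"claw": 0.6, "delta_pos": [0, 0, 0], "yaw": 0},
  {"claw": 0.6, "delta_pos": [0, 0, 0], "yaw": 0},
  {"claw": 0.6, "delta_pos": [0, 0, 0], "yaw": 0},
])

```text
clock: 4.1
eef_pos: [460.9, 54.8, 256.0]
tcp_rot: [-3.142, -0.001, 0.062]
contact_force: [1.1, -0.5, 4.0]
opening: 0.265
grasp_force: 29.5
```

```bash
python3 look.py | head -4; python3 -c "
from rig import r;import numpy as np;s=r.sense();print(np.round(s['wrist_torque'],2),s['grasp_force'])"
```

```text
clk 4.1 tcp [460.9  54.8 256. ] [-3.1415e+00 -1.2000e-03  6.1900e-02] open 0.2648648760975526 F [ 1.1 -0.5  4. ]
blue [287, 273, 60, 96, 4259] [316.2 324.6]
 depth top z 109.92586454223324 circle 316.3736877441406 342.273681640625 29.751596450805664 -> centre [462.1  55.8 110. ]
 tool offset mm [  1.2  -0.9 146. ]
[ 0.03 -0.17 -0.03] 29.544337391853333
```

Call:
apply_moves([
  {"claw": 0.6, "delta_pos": [0, 0, 0.4], "yaw": 0},
  {"claw": 0.6, "delta_pos": [0, 0, 0.4], "yaw": 0},
  {"claw": 0.6, "delta_pos": [0, 0, 0.35], "yaw": 0},
  {"claw": 0.6, "delta_pos": [0, 0, 0], "yaw": 0},
  {"claw": 0.6, "delta_pos": [0, 0, 0], "yaw": 0},
], grip_force=40)

```text
clock: 4.78
eef_pos: [460.9, 54.8, 244.3]
tcp_rot: [-3.142, -0.001, 0.062]
contact_force: [0.6, 0.2, 7.9]
opening: 0.268
grasp_force: 40.4
```

```bash
python3 look.py 98.5| head -4
```

```text
clk 4.775 tcp [460.9  54.8 244.3] [-3.1415e+00 -9.0000e-04  6.1800e-02] open 0.2683549483166462 F [0.6 0.2 7.9]
blue [287, 282, 60, 87, 3978] [316.2 327.8]
 depth top z 98.18330914116564 circle 316.2966003417969 341.5 29.808500289916992 -> centre [462.6  55.8  98.5]
 tool offset mm [  1.6  -1.  145.8]
```

Call:
apply_moves([
  {"claw": 0.6, "delta_pos": [0, 0.5, 0], "yaw": 0},
  {"claw": 0.6, "delta_pos": [0, 1, 0], "yaw": 0},
  {"claw": 0.6, "delta_pos": [0, 1, 0], "yaw": 0},
  {"claw": 0.6, "delta_pos": [0, 1, 0], "yaw": 0},
  {"claw": 0.6, "delta_pos": [0, 1, 0], "yaw": 0},
  {"claw": 0.6, "delta_pos": [0, 0.5, 0], "yaw": 0},
  {"claw": 0.6, "delta_pos": [0, 0, 0], "yaw": 0},
  {"claw": 0.6, "delta_pos": [0, 0, 0], "yaw": 0},
])

```text
clock: 5.82
eef_pos: [464.0, 4.6, 244.4]
tcp_rot: [3.141, -0.001, 0.062]
contact_force: [1.7, -1.1, 8.8]
opening: 0.269
grasp_force: 40.6
```

```bash
python3 look.py 98.5| head -4
```

```text
clk 5.825 tcp [464.    4.6 244.4] [ 3.1413e+00 -1.0000e-03  6.1800e-02] open 0.2685458392534896 F [ 1.7 -1.1  8.8]
blue [287, 282, 60, 87, 3979] [316.4 327.8]
 depth top z 98.20543463918 circle 316.431396484375 341.4532775878906 29.78062629699707 -> centre [465.7   5.6  98.5]
 tool offset mm [  1.6  -0.9 145.9]
```

Call:
apply_moves([
  {"claw": 0.6, "delta_pos": [0, 0, -0.4], "yaw": 0},
  {"claw": 0.6, "delta_pos": [0, 0, -0.4], "yaw": 0},
  {"claw": 0.6, "delta_pos": [0, 0, -0.25], "yaw": 0},
  {"claw": 0.6, "delta_pos": [0, 0, 0], "yaw": 0},
])

```text
clock: 6.38
eef_pos: [463.9, 4.7, 254.8]
tcp_rot: [3.141, -0.001, 0.062]
contact_force: [2.1, -1.1, 4.7]
opening: 0.264
grasp_force: 40.3
```

Call:
apply_moves([
  {"claw": 0.3, "delta_pos": [0, 0, 0], "yaw": 0},
  {"claw": 0.0, "delta_pos": [0, 0, 0], "yaw": 0},
  {"claw": -0.2, "delta_pos": [0, 0, 0], "yaw": 0},
  {"claw": -0.2, "delta_pos": [0, 0, 0], "yaw": 0},
  {"claw": -0.2, "delta_pos": [0, 0, -1.5], "yaw": 0},
  {"claw": -0.2, "delta_pos": [0, 0, -5], "yaw": 0},
  {"claw": -0.2, "delta_pos": [0, 0, -5], "yaw": 0},
  {"claw": -0.2, "delta_pos": [0, 0, -2], "yaw": 0},
])

```text
clock: 7.38
eef_pos: [464.1, 4.8, 393.7]
tcp_rot: [3.141, -0.005, 0.062]
contact_force: [0.7, 0.5, -0.7]
opening: 0.599
grasp_force: 0.0
```

Call:
apply_moves([
  {"claw": -0.2, "delta_pos": [0, 0, 0], "yaw": 0},
  {"claw": -0.2, "delta_pos": [0, 0, 0], "yaw": 0},
])

```text
clock: 7.62
eef_pos: [463.1, 4.8, 389.3]
tcp_rot: [-3.142, 0.001, 0.062]
contact_force: [-0.7, 0.3, -0.4]
opening: 0.598
grasp_force: 0.0
```

```bash
python3 look.py | head -4; ls -t pics|head -1
```

```text
clk 7.625 tcp [463.1   4.8 389.3] [-3.1416e+00  7.0000e-04  6.1800e-02] open 0.5981560865657758 F [-0.7  0.3 -0.4]
blue [302, 215, 30, 43, 988] [316.5 237.2]
 depth top z 110.64417372091391 circle 316.5 242.63333129882812 15.041747093200684 -> centre [463.9   5.7 110. ]
 tool offset mm [  1.   -0.8 279.3]
w7.62.png
```

View pics/w7.62.png

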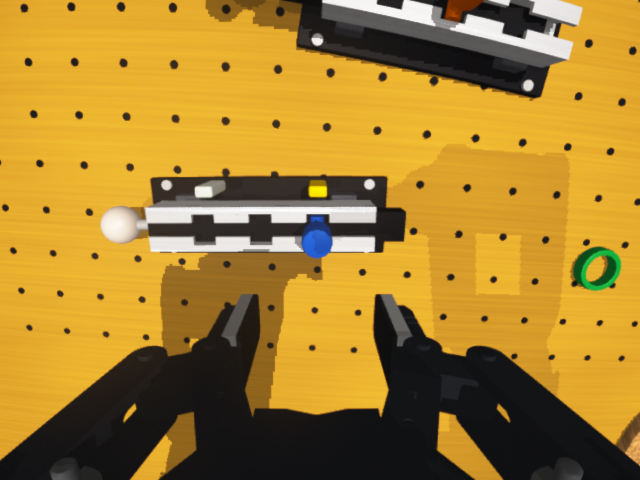

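The blue cap at (316,242) is level with the yellow flag at (318,190), at full height (110.6 mm), and the ball has drawn in. The gripper is clear of everything.

```bash
python3 -c "
from rig import r;print(r.sign_off())"
```

```text
the job is handed in; nothing more can be done
None
```

The blue button is now in the hole beside the yellow flag and fully up (cap top measured at about 110 mm). The orange arm was not touched, and the job was handed in at about 7.7 s.

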